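Used coffee capsule through the sprung lid of a van's counter waste chute

TASK

Clear the used coffee capsule into the waste bin under the counter: press the self-closing steel lid down with one finger and keep it down while the other finger slides the capsule across the counter and over the edge into the opening, then take the hand away so that the lid closes by itself. Only push the capsule: do not pick it up, and do not shove it onto the closed lid. Leave the kettle, the bowl, the plates and the tumbler where they stand.

Things in the scene. Friction and masses are not known exactly. Their poses are not given: they have to be found in the camera images.
- counter: Fixed white laminate flap counter, 540 x 1040 mm, flat top 15 mm above the robot's surface; place and heading vary. Origin: centre of the waste opening, level with the top; x points away from the robot, z up. The opening runs x -50 to +50, y -90 to +90 mm and is filled by the steel lid: hinge at x = -50, free edge at x = +50. The capsule stands beyond the free edge. Spatula in a clip: x 252, y 60 to 350.
- lid (a joint): Lid hinge, rad: 0 closed, level with the counter; grows as the lid is pushed down; stop at 1.3. The 98 x 176 x 3 mm sheet is shut by a spring (0.05 N m closed, 0.13 N m at 0.7 rad: 1 to 3 N at a fingertip). A finger s from the hinge and d deep holds it at about atan(d/s). Opened to 0.6 to 0.9 rad it lets the capsule slip down its slope.
- lid_edge (a point): Middle of the lid's free edge, upper face, 99 mm from the hinge; moves with the lid. Below hangs the tub, floor 200 mm under the counter's top; it reaches 80 mm back under the counter beyond the free edge, so a thing pushed over that edge lands on the open lid, which slopes down towards it, and slides into the tub under the edge.
- capsule: Used aluminium coffee capsule, dark red, 15 to 24 g, upright on its flange: flange 37 mm across, 2 mm thick, at the bottom; body tapers from 31 mm to 26 mm across at 22 mm height; domed top 18 mm across at 28 mm. Origin: centre of its underside. Its centre stands 30 to 85 mm beyond the lid's free edge, up to 50 mm off the opening's middle. Slides easily.
- kettle: Aluminium kettle with lever lid, body 160 mm across, 130 mm high, spout along its +x reaching 130 mm from the axis, black loop handle on its -x side reaching 122 mm. Origin: centre of its underside. Bystander.
- bowl: Green collapsible silicone bowl, 178 mm across, 60 mm high. Origin: centre of its underside. Bystander.
- plates: Two stacked orange melamine plates, 190 mm across, 23 mm high together. Origin: centre of the underside. Bystander.
- tumbler: Clear acrylic tumbler, 72 mm across, 105 mm high, open at the top. Origin: centre of its underside. Bystander.

How it is judged (in metres and radians):
On the way, in this order (a step that is already met when the one before it is completed fails the run):
1. one finger holds the lid open while the other touches the capsule, which is still on the counter (value of joint lid above 0.3 rad and contact force between the fingers and capsule above 0.01 N and z of capsule in the frame of counter above -0.01 m), for 0.04 s.
2. the capsule has dropped into the tub (z of capsule in the frame of counter below -0.1 m), for 0.1 s.
At the end, for the whole second after the job is handed in: The capsule lies at rest in the tub, more than 100 mm below the counter's top; the lid is closed (within 0.06 rad); kettle, bowl, plates and tumbler are within 20 mm of where they stood (z of capsule in the frame of counter between -0.21 and -0.1 m and linear speed of capsule below 0.05 m/s and value of joint lid below 0.06 rad and distance of each of kettle, bowl, plates, tumbler from where it was at the start of the episode below 0.02 m); the robot touches nothing.
It fails at once if the capsule is lifted off the counter (z of capsule in the frame of counter above 0.032 m or (z of capsule in the frame of counter above 0.008 m and angle between capsule's own z axis and vertical below 0.25 rad)).
It fails at once if the capsule is shoved onto the closed lid (x of capsule in the frame of counter below 0.04 m and z of capsule in the frame of counter above -0.012 m and value of joint lid below 0.15 rad).
It fails at once if kettle, bowl, plates or tumbler is pushed more than 20 mm or tipped (distance of any of kettle, bowl, plates, tumbler from where it was at the start of the episode above 0.02 m or angle between any of tumbler, kettle's own z axis and vertical above 0.3 rad).
It also fails if it takes over 51 s, if anything falls off the work surface, if the arm or the gripper's body presses on something with over 40 N, if the wrist force passes 120 N, or if a joint passes its speed limit or range.

ROBOT

A 7-joint arm with a two-finger parallel gripper is mounted at the origin on the work surface. World frame = base frame: x ahead of the robot, y to its left, z up, the work surface at z = 0. Lengths are in mm, angles in rad, forces in N, time in s.
With the tool pointing down it reaches from about 425 to 875 mm from the base axis. Payload 9.9 kg.
Tool frame: the origin (TCP) lies at the very end of the fingers, on their centre line; the grasp point (between the pads) lies 19 mm behind it; z points along the fingers, y is the direction in which the jaws open and shut (so a half turn about z gives the same grasp; the last joint's range is limited). The gripper opens to 85 mm and grips with 20 to 120 N. Pads are 22 mm wide; open, the fingers measure 114 mm over their backs; the gripper's body (76 mm by 85 mm) begins 54 mm behind the grasp point. The pads swing forward as they close: fully open they stand 13 mm farther back than shut.
Start: joints at [1.052, 0.576, 0.025, 1.437, -0.015, 1.129, -0.057], TCP at [284.334, -612.195, 231.289] pointing down, gripper open.
Joint ranges: [-2.76, 2.76], [-0.34, 2.15], [-1.52, 1.57], [0.19, 2.46], [-1.09, 4.23], [0.17, 1.99], [-2.82, 2.82]. Speed limits (rad/s): [2.22, 2.22, 3.01, 3.01, 3.14, 3.14, 3.14].

INTERFACE

Orientations are given as a unit quaternion [x, y, z, w].
In Python, from rig import get_state, read_camera, calibration, close_job gives the robot as it stands.
- The arm moves only by the tool servo_tool, never from a script. Its argument "commands" is a list of rows, each an object of numbers: "dx", "dy", "dz": the shift along the tool's x, y, z in mm; "turn": the turn about the tool's z in rad; "hand": the finger opening in mm, from 0 to 85.4. In form: [{"dx": .., "dy": .., "dz": .., "turn": .., "hand": ..}, ...]. A call has 1 to 8 rows; each row is the pose to reach, as a shift and turn from the pose measured when the call began, along the tool's axes at that moment; what a row does not reach only later rows make up. A row lasts 1/10 s, in which the tool goes at most 50 mm and 8.59 degrees, less where a joint would pass 70% of its speed; a pose out of reach is approached as far as the arm can. A call with a gripper value outside its range is refused whole. The fingers move at their own pace and stop on an object; the grip force is fixed at half the most. Time passes only in rows, so rows that repeat a pose let the fingers close. It gives the time, the measured TCP pose, the force and the opening at its end, in the units of the state.
- get_state(): the state, without advancing time (a new reading comes with each control period).
- read_camera(name): name is "scene" or "top"; returns the picture (400x640x3 uint8, red, green, blue); there is no depth.
- calibration(name): a dict with "camera_matrix" (3x3 intrinsics, pixels), "extrinsics" (4x4, takes a point from world to camera coordinates). Camera axes: x right, y down, z forward; pixel columns grow to the right and rows downward; lengths in mm; the calibration is good to about 2 mm. A picture is of the moment at which its call begins. calibration takes no time and is no camera call.
- close_job(): hands the job in, once; it reports no verdict.
The state is a dict: "t": time; "joint_pos": joint angles; "joint_velocities": joint speeds; "tau": joint torques, N m; "position": TCP position; "tcp_rot": TCP orientation; "wrist_force": force on the tool from outside, world axes, zero at the start; "ft_torque": the same for the moment, N m; "grip_width": finger opening in mm.
Only numpy, scipy, OpenCV 4.12 (cv2) and the standard library are available. Lean on these libraries where they do the work, as an engineer would, in place of code of your own. Each camera call takes 0.05 s, during which the arm holds its last target.

## Working session

There is one attempt and no reset: what is moved stays moved. The work goes in short steps, Python scripts to look and compute and a tool call to move; the robot and the scene stay as the last step left them, time stands still between calls to the robot, and variables do not carry over. Pictures are saved under pics/ and viewed, and the job is handed in when it is done.

Besides the shell and the picture viewer there is one more tool, called after "Request:" by a JSON object that holds its "op" and its "data", one argument or row to a line. servo_tool: Moves the arm, as the interface text tells. Its arguments: {"type":"object","properties":{"commands":{"type":"array","items":{"type":"object","properties":{"dx":{"type":"number"},"dy":{"type":"number"},"dz":{"type":"number"},"turn":{"type":"number"},"hand":{"type":"number"}}}}},"required":["commands"]}

```bash
mkdir -p pics; ls; python3 - <<'E'
from rig import *
import cv2
s=get_state();print({k:s[k] for k in('t','position','tcp_rot','wrist_force','grip_width')})
for n in('scene','top'):
    im=read_camera(n);cv2.imwrite(f'pics/{n}0.png',im[:,:,::-1]);c=calibration(n);print(n,c)
E
```

```text
pics
{'t': 0.0, 'position': array([ 284.15178246, -611.78047931,  230.45906153]), 'tcp_rot': array([ 9.76456746e-01,  2.15711762e-01, -2.27159721e-04, -7.79491543e-04]), 'wrist_force': array([-0.04717106, -0.58789105, -0.27082559]), 'grip_width': 85.44678484778606}
scene {'camera_matrix': array([[496.29365496,   0.        , 327.78629798],
       [  0.        , 496.29365496, 200.35670756],
       [  0.        ,   0.        ,   1.        ]]), 'extrinsics': array([[-7.90404039e-01,  6.12345565e-01,  1.71570503e-02,
         4.15314071e+02],
       [ 3.72856401e-01,  5.03120539e-01, -7.79645963e-01,
        -1.93932385e+02],
       [-4.86044812e-01, -6.09838202e-01, -6.25985470e-01,
         1.81226367e+03],
       [ 0.00000000e+00,  0.00000000e+00,  0.00000000e+00,
         1.00000000e+00]])}
top {'camera_matrix': array([[467.879205  ,   0.        , 312.61247815],
       [  0.        , 467.879205  , 199.76040564],
       [  0.        ,   0.        ,   1.        ]]), 'extrinsics': array([[ 4.12016477e-02, -9.99146900e-01,  2.81002392e-03,
         2.05070404e+01],
       [-9.74851613e-01, -4.08159479e-02, -2.19085351e-01,
         5.85134723e+02],
       [ 2.19013143e-01,  6.28732109e-03, -9.75701652e-01,
         1.15988563e+03],
       [ 0.00000000e+00,  0.00000000e+00,  0.00000000e+00,
         1.00000000e+00]])}
```

View pics/scene0.png

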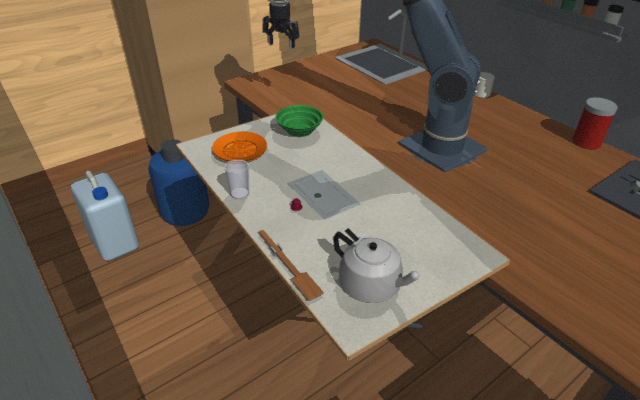

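View pics/top0.png

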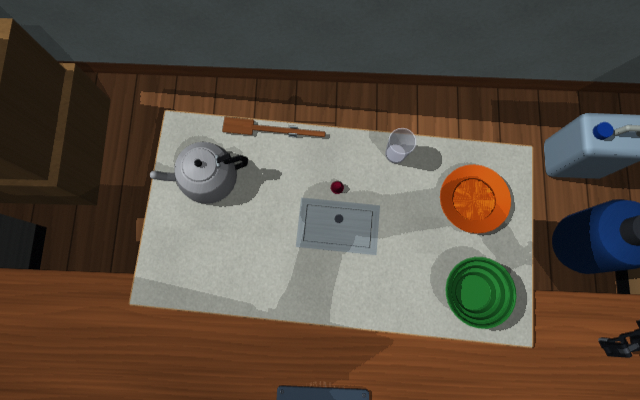

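The top view shows the lid plate around (338,226), the capsule at (337,187), the tumbler at (400,146), plates and bowl on the right and the kettle on the left. I'll zoom in on the lid.

```bash
python3 - <<'E'
import cv2
im=cv2.imread('pics/top0.png')[160:270,270:410]
cv2.imwrite('pics/topz.png',cv2.resize(im,None,fx=5,fy=5,interpolation=cv2.INTER_CUBIC))
E
```

```text
(no output)
```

View pics/topz.png

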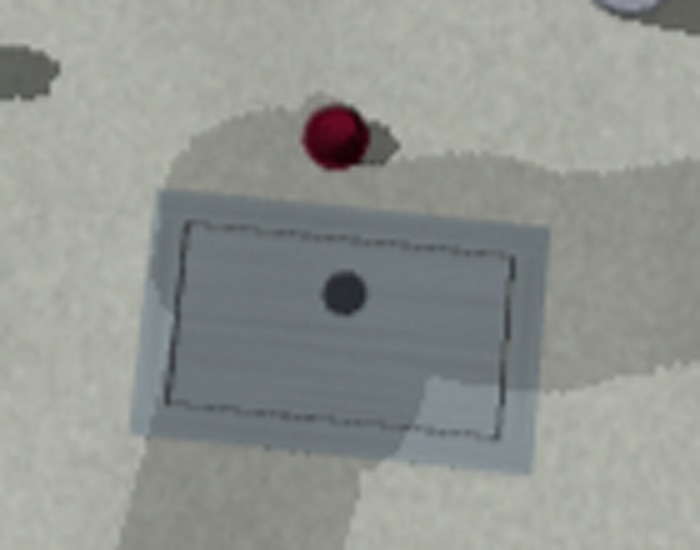

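```bash
cat > h.py <<'E'
import numpy as np,cv2
from rig import *
def ray(n,u,v,z):
    c=calibration(n);K=c['camera_matrix'];E=c['extrinsics'];R=E[:3,:3];t=E[:3,3]
    o=-R.T@t;d=R.T@np.linalg.inv(K)@[u,v,1];return o+d*(z-o[2])/d[2]
def proj(n,p):
    c=calibration(n);q=c['extrinsics'][:3,:3]@p+c['extrinsics'][:3,3];q=c['camera_matrix']@q;return q[:2]/q[2]
def red(im,n):
    h=cv2.cvtColor(im,cv2.COLOR_RGB2HSV);m=(((h[...,0]<8)|(h[...,0]>165))&(h[...,1]>150)&(h[...,2]>30)).astype(np.uint8)
    k,l,st,ce=cv2.connectedComponentsWithStats(m);return [(st[i],ce[i]) for i in range(1,k) if 15<st[i][4]<900]
E
python3 - <<'E'
from h import *
pz=[(187,222),(515,254),(500,437),(167,405)]
P=[ray('top',270+(x+.5)/5-.5,160+(y+.5)/5-.5,15) for x,y in pz]
for p in P:print(p.round(1), proj('scene',p).round(1))
P=np.array(P);print(np.linalg.norm(P-np.roll(P,-1,0),axis=1))
C=P.mean(0);ex=(P[0]+P[1]-P[2]-P[3]);ex/=np.linalg.norm(ex);ey=np.array([-ex[1],ex[0],0])
yl=P[0]+P[3]-P[1]-P[2];print('C',C,'ang x',np.arctan2(ex[1],ex[0]),'from y',np.arctan2(-yl[0],yl[1]))
for n in('scene','top'):
    im=cv2.imread(f'pics/{n}0.png')[:,:,::-1].copy()
    for st,ce in red(im,n):
        print(n,st,ce)
        for z in (15,27,30): 
            w=ray(n,*ce,z);print(z,w.round(1),((w-C)@ex).round(1),((w-C)@ey).round(1))
E
```

```text
[582.5  59.9  15. ] [325.  214.3]
[ 572.2 -118.8   15. ] [293.8 184.2]
[ 472.3 -112.1   15. ] [319.8 174.4]
[482.1  66.2  15. ] [352.2 202.8]
[178.95312823 100.13693278 178.53139658 100.66076164]
C [527.2698944 -26.2065318  15.       ] ang x -0.06474258476595887 from y -0.05614941517083087
scene [291 199  11  11  87] [296.05747126 204.54022989]
15 [625.6 -29.5  15. ] 98.3 3.1
27 [633.8 -17.3  27. ] 105.7 15.8
30 [635.8 -14.2  30. ] 107.6 19.0
top [331 182  13  12 104] [336.70192308 186.98076923]
15 [633.6 -19.5  15. ] 105.7 13.6
27 [630.6 -18.9  27. ] 102.6 14.0
30 [629.8 -18.8  30. ] 101.8 14.0
```

Request:
{"op": "servo_tool", "data": {
  "commands": [
    {"dx": 32,"dy": -24,"dz": -10,"turn": -0.07},
    {"dx": 67,"dy": -50,"dz": -20,"turn": -0.14},
    {"dx": 104,"dy": -78,"dz": -30,"turn": -0.21},
    {"dx": 141,"dy": -106,"dz": -40,"turn": -0.28},
    {"dx": 178,"dy": -134,"dz": -40,"turn": -0.35},
    {"dx": 215,"dy": -162,"dz": -40,"turn": -0.42},
    {"dx": 252,"dy": -190,"dz": -40,"turn": -0.49},
    {"dx": 268,"dy": -202,"dz": -40,"turn": -0.53}
  ]
}}

```text
invalid input at $.commands[0]: expected keys dx, dy, dz, turn, hand
```

```bash
cat >> h.py <<'E'
from scipy.spatial.transform import Rotation as Ro
C=np.array([527.3,-26.2,15.]);A=-0.06
ex=np.array([np.cos(A),np.sin(A),0]);ey=np.array([-ex[1],ex[0],0])
def show():
    s=get_state();R=Ro.from_quat(s['tcp_rot']).as_matrix();np.set_printoptions(precision=3,suppress=True)
    print('t',s['t'],'pos',s['position'],'j',s['joint_pos'],'F',s['wrist_force'],'w',s['grip_width'])
    print('R\n',R);d=s['position']-C;print('counter frame',d@ex,d@ey,d[2],'tilt out',np.arctan2(R[:,2]@ex,-R[2,2]),'tilt y',np.arctan2(R[:,2]@ey,-R[2,2]),'yaw y',np.arctan2(R[1,1],R[0,1]))
    return s,R
E
python3 -c "from h import *;show()"
```

```text
t 0.1 pos [ 284.182 -611.821  230.551] j [ 1.052  0.576  0.025  1.438 -0.015  1.129 -0.056] F [-0.623  0.906 -0.056] w 85.32575441017289
R
 [[ 0.907  0.421 -0.001]
 [ 0.421 -0.907  0.001]
 [-0.    -0.001 -1.   ]]
counter frame -207.5641637150474 -599.1457734386522 215.5507922340642 tilt out -0.0007495656877473024 tilt y 0.001257119684181642 yaw y -1.1359414354164514
```

Request:
{"op": "servo_tool", "data": {
  "commands": [
    {"dx": 32,"dy": -24,"dz": -10,"turn": -0.07,"hand": 85},
    {"dx": 67,"dy": -50,"dz": -20,"turn": -0.14,"hand": 85},
    {"dx": 104,"dy": -78,"dz": -30,"turn": -0.21,"hand": 85},
    {"dx": 141,"dy": -106,"dz": -40,"turn": -0.28,"hand": 85},
    {"dx": 178,"dy": -134,"dz": -40,"turn": -0.35,"hand": 85},
    {"dx": 215,"dy": -162,"dz": -40,"turn": -0.42,"hand": 85},
    {"dx": 252,"dy": -190,"dz": -40,"turn": -0.49,"hand": 85},
    {"dx": 268,"dy": -202,"dz": -40,"turn": -0.53,"hand": 85}
  ]
}}

```text
t: 0.9
position: [444.3, -311.1, 270.9]
tcp_rot: [0.884, 0.468, 0.001, -0.001]
wrist_force: [0.1, -0.5, 0.1]
grip_width: 84.9
```

```bash
python3 -c "
from h import *
s,R=show();print(R.T@(np.array([620,-24,270])-s['position']), s['joint_velocities'])"
```

```text
t 0.9 pos [ 444.314 -311.087  270.859] j [ 0.65   0.346 -0.173  1.723  0.063  1.079 -0.141] F [ 0.08  -0.515  0.098] w 84.8865507603223
R
 [[ 0.563  0.827  0.   ]
 [ 0.827 -0.563  0.003]
 [ 0.003 -0.002 -1.   ]]
counter frame -65.75404711550819 -289.3504527053089 255.8587260228764 tilt out -6.739830252576984e-05 tilt y 0.0031146803387408616 yaw y -0.5978647291139487
[336.175 -16.382   1.773] [-0.219 -0.028 -0.1    0.047  0.071 -0.012 -0.004]
```

Request:
{"op": "servo_tool", "data": {
  "commands": [
    {"dx": 45,"dy": -2,"dz": 0,"turn": -0.08,"hand": 85},
    {"dx": 90,"dy": -4,"dz": 0,"turn": -0.16,"hand": 85},
    {"dx": 135,"dy": -6,"dz": 0,"turn": -0.24,"hand": 85},
    {"dx": 180,"dy": -8,"dz": 0,"turn": -0.32,"hand": 85},
    {"dx": 225,"dy": -10,"dz": 0,"turn": -0.4,"hand": 85},
    {"dx": 270,"dy": -12,"dz": 0,"turn": -0.48,"hand": 85},
    {"dx": 315,"dy": -14,"dz": 0,"turn": -0.54,"hand": 85},
    {"dx": 336,"dy": -16,"dz": 0,"turn": -0.54,"hand": 85}
  ]
}}

```text
t: 1.7
position: [621.6, -20.1, 271.2]
tcp_rot: [0.725, 0.689, 0.002, -0.002]
wrist_force: [1.3, -0.2, -0.3]
grip_width: 85.2
```

```bash
python3 -c "
from h import *
s,R=show()"
```

```text
t 1.7 pos [621.594 -20.051 271.21 ] j [ 0.189  0.48  -0.367  1.517  0.175  1.176 -0.259] F [ 1.307 -0.207 -0.335] w 85.1860161331144
R
 [[ 0.052  0.999 -0.   ]
 [ 0.999 -0.052  0.005]
 [ 0.005 -0.    -1.   ]]
counter frame 93.75587674134873 11.791753788653681 256.2102535246 tilt out -0.0003763280455333654 tilt y 0.005376670375938362 yaw y -0.05192058759328105
```

```bash
python3 -c "
from h import *
for z in(0,-400,-800): print(ray('top',330,68,z), ray('scene',130,120,z))
print(ray('top',340,125,15))"
```

```text
[998.01927078  10.40643608   0.        ] [ 835.50438922 -853.82446153    0.        ]
[1214.70562047    1.93762005 -400.        ] [  652.77733965 -1592.3630045   -400.        ]
[1431.39197016   -6.53119597 -800.        ] [  470.05029007 -2330.90154746  -800.        ]
[814.77722669 -23.37519021  15.        ]
```

Request:
{"op": "servo_tool", "data": {
  "commands": [
    {"dx": 0,"dy": 50,"dz": 0,"turn": 0,"hand": 85},
    {"dx": 0,"dy": 100,"dz": 0,"turn": 0,"hand": 85},
    {"dx": 0,"dy": 150,"dz": 0,"turn": 0,"hand": 85},
    {"dx": 0,"dy": 200,"dz": 0,"turn": 0,"hand": 85},
    {"dx": 0,"dy": 240,"dz": 0,"turn": 0,"hand": 85},
    {"dx": 0,"dy": 270,"dz": 0,"turn": 0,"hand": 85},
    {"dx": 0,"dy": 300,"dz": 0,"turn": 0,"hand": 85},
    {"dx": 0,"dy": 300,"dz": 0,"turn": 0,"hand": 85}
  ]
}}

```text
t: 2.5
position: [906.5, -33.0, 252.1]
tcp_rot: [0.724, 0.69, -0.002, -0.006]
wrist_force: [1.8, -0.3, -2.2]
grip_width: 85.2
```

```bash
python3 -c "
from h import *
s,R=show()"
```

```text
t 2.5 pos [906.525 -33.009 252.082] j [-0.019  1.13   0.079  0.2   -0.08   1.824 -0.053] F [ 1.779 -0.339 -2.151] w 85.19817381690396
R
 [[ 0.049  0.999 -0.012]
 [ 0.999 -0.048  0.007]
 [ 0.006 -0.012 -1.   ]]
counter frame 378.9505259824446 15.943218905070898 237.08242469197106 tilt out -0.012112647724162848 tilt y 0.005914988347212661 yaw y -0.04848943258892323
```

Request:
{"op": "servo_tool", "data": {
  "commands": [
    {"dx": 0,"dy": 40,"dz": 0,"turn": 0,"hand": 85},
    {"dx": 0,"dy": 60,"dz": 0,"turn": 0,"hand": 85},
    {"dx": 0,"dy": 60,"dz": 0,"turn": 0,"hand": 85},
    {"dx": 0,"dy": 60,"dz": 0,"turn": 0,"hand": 85}
  ]
}}

```text
t: 2.9
position: [927.0, -35.0, 235.1]
tcp_rot: [0.724, 0.689, 0.011, 0.007]
wrist_force: [-0.6, -1.1, 0.0]
grip_width: 84.8
```

```bash
python3 -c "
from h import *
s,R=show()"
```

```text
t 2.9 pos [926.995 -34.99  235.074] j [-0.063  1.204  0.926  0.194 -0.885  1.793  0.045] F [-0.55  -1.071  0.041] w 84.80753668684555
R
 [[ 0.049  0.998  0.025]
 [ 0.999 -0.049  0.005]
 [ 0.006  0.025 -1.   ]]
counter frame 399.50255072480815 15.19311485297303 220.07364868387614 tilt out 0.024599507892558044 tilt y 0.006114638764351671 yaw y -0.04934974999829965
```

Request:
{"op": "servo_tool", "data": {
  "commands": [
    {"dx": 0,"dy": 50,"dz": -20,"turn": 0,"hand": 85},
    {"dx": 0,"dy": 100,"dz": -40,"turn": 0,"hand": 85},
    {"dx": 0,"dy": 150,"dz": -60,"turn": 0,"hand": 85},
    {"dx": 0,"dy": 150,"dz": -60,"turn": 0,"hand": 85}
  ]
}}

```text
t: 3.3
position: [939.9, -37.5, 245.3]
tcp_rot: [0.724, 0.689, 0.026, 0.024]
wrist_force: [0.2, 0.8, -0.4]
grip_width: 85.2
```

```bash
python3 -c "
from h import *
s,R=show()"
```

```text
t 3.3 pos [939.883 -37.458 245.278] j [-0.064  1.211  1.133  0.193 -1.086  1.774  0.065] F [ 0.185  0.8   -0.43 ] w 85.23476470722245
R
 [[ 0.05   0.996  0.07 ]
 [ 0.999 -0.05   0.001]
 [ 0.005  0.07  -0.998]]
counter frame 412.51517334730215 13.5023178087559 230.2780029272335 tilt out 0.06995164760616988 tilt y 0.005645971993136756 yaw y -0.04999154256726732
```

Request:
{"op": "servo_tool", "data": {
  "commands": [
    {"dx": 0,"dy": 50,"dz": -50,"turn": 0,"hand": 85},
    {"dx": 0,"dy": 100,"dz": -100,"turn": 0,"hand": 85},
    {"dx": 0,"dy": 150,"dz": -150,"turn": 0,"hand": 85},
    {"dx": 0,"dy": 200,"dz": -200,"turn": 0,"hand": 85},
    {"dx": 0,"dy": 200,"dz": -200,"turn": 0,"hand": 85},
    {"dx": 0,"dy": 200,"dz": -200,"turn": 0,"hand": 85}
  ]
}}

```text
t: 3.9
position: [921.4, -38.3, 329.2]
tcp_rot: [0.723, 0.688, 0.042, 0.04]
wrist_force: [0.3, -0.5, -1.1]
grip_width: 84.9
```

```bash
python3 -c "
from h import *
s,R=show()"
```

```text
t 3.9 pos [921.409 -38.253 329.23 ] j [-0.067  1.12   1.146  0.193 -1.086  1.82   0.067] F [ 0.292 -0.549 -1.06 ] w 84.87252186113615
R
 [[ 0.049  0.992  0.116]
 [ 0.999 -0.05  -0.   ]
 [ 0.005  0.116 -0.993]]
counter frame 394.12290611032716 11.60106216395271 314.2298383128245 tilt out 0.11574043679432261 tilt y 0.006653469399094845 yaw y -0.05014766244099472
```

Request:
{"op": "servo_tool", "data": {
  "commands": [
    {"dx": 0,"dy": 50,"dz": 0,"turn": 0,"hand": 85},
    {"dx": 0,"dy": 100,"dz": 0,"turn": 0,"hand": 85},
    {"dx": 0,"dy": 150,"dz": 0,"turn": 0,"hand": 85},
    {"dx": 0,"dy": 200,"dz": 0,"turn": 0,"hand": 85},
    {"dx": 0,"dy": 250,"dz": 0,"turn": 0,"hand": 85},
    {"dx": 0,"dy": 300,"dz": 0,"turn": 0,"hand": 85},
    {"dx": 0,"dy": 300,"dz": 0,"turn": 0,"hand": 85},
    {"dx": 0,"dy": 300,"dz": 0,"turn": 0,"hand": 85}
  ]
}}

```text
t: 4.7
position: [962.0, -41.3, 277.2]
tcp_rot: [0.722, 0.687, 0.058, 0.057]
wrist_force: [0.8, -0.2, -1.0]
grip_width: 85.0
```

```bash
python3 -c "
from h import *
s,R=show()"
```

```text
t 4.7 pos [961.954 -41.289 277.181] j [-0.062  1.18   1.131  0.193 -1.086  1.712  0.067] F [ 0.763 -0.203 -1.02 ] w 85.01587346058835
R
 [[ 0.049  0.986  0.162]
 [ 0.999 -0.05  -0.002]
 [ 0.006  0.162 -0.987]]
counter frame 434.7766195683917 11.001877421250516 262.1811762919545 tilt out 0.16223384236648514 tilt y 0.007475811054317881 yaw y -0.050431311041175965
```

Request:
{"op": "servo_tool", "data": {
  "commands": [
    {"dx": 0,"dy": 50,"dz": 0,"turn": 0,"hand": 85},
    {"dx": 0,"dy": 100,"dz": 0,"turn": 0,"hand": 85},
    {"dx": 0,"dy": 150,"dz": 0,"turn": 0,"hand": 85},
    {"dx": 0,"dy": 200,"dz": 0,"turn": 0,"hand": 85},
    {"dx": 0,"dy": 250,"dz": 0,"turn": 0,"hand": 85},
    {"dx": 0,"dy": 300,"dz": 0,"turn": 0,"hand": 85},
    {"dx": 0,"dy": 300,"dz": 0,"turn": 0,"hand": 85},
    {"dx": 0,"dy": 300,"dz": 0,"turn": 0,"hand": 85}
  ]
}}

```text
t: 5.5
position: [993.1, -43.8, 242.9]
tcp_rot: [0.721, 0.685, 0.074, 0.074]
wrist_force: [-0.5, 1.2, -0.6]
grip_width: 85.5
```

Request:
{"op": "servo_tool", "data": {
  "commands": [
    {"dx": 0,"dy": 50,"dz": 0,"turn": 0,"hand": 85},
    {"dx": 0,"dy": 100,"dz": 0,"turn": 0,"hand": 85},
    {"dx": 0,"dy": 150,"dz": 0,"turn": 0,"hand": 85},
    {"dx": 0,"dy": 200,"dz": 0,"turn": 0,"hand": 85},
    {"dx": 0,"dy": 250,"dz": 0,"turn": 0,"hand": 85},
    {"dx": 0,"dy": 300,"dz": 0,"turn": 0,"hand": 85},
    {"dx": 0,"dy": 300,"dz": 0,"turn": 0,"hand": 85},
    {"dx": 0,"dy": 300,"dz": 0,"turn": 0,"hand": 85}
  ]
}}

```text
t: 6.3
position: [1017.8, -45.8, 224.1]
tcp_rot: [0.719, 0.683, 0.091, 0.091]
wrist_force: [-0.1, 0.9, -0.6]
grip_width: 85.1
```

```bash
python3 -c "
from h import *
s,R=show()
w=C+103*ex+14*ey; w[2]=250;print(R.T@(w-s['position']))"
```

```text
t 6.3 pos [1017.818  -45.844  224.055] j [-0.058  1.244  1.111  0.193 -1.086  1.55   0.067] F [-0.143  0.925 -0.563] w 85.10733169399285
R
 [[ 0.049  0.966  0.255]
 [ 0.999 -0.049 -0.007]
 [ 0.006  0.255 -0.967]]
counter frame 490.81318397971387 9.804285429788296 209.05546651433437 tilt out 0.2580050261448541 tilt y 0.00887221009935816 yaw y -0.051086472166603294
[   8.434 -368.298 -123.997]
```

Request:
{"op": "servo_tool", "data": {
  "commands": [
    {"dx": 1,"dy": -45,"dz": -15,"turn": 0,"hand": 85},
    {"dx": 2,"dy": -92,"dz": -31,"turn": 0,"hand": 85},
    {"dx": 3,"dy": -138,"dz": -46,"turn": 0,"hand": 85},
    {"dx": 4,"dy": -184,"dz": -62,"turn": 0,"hand": 85},
    {"dx": 5,"dy": -230,"dz": -78,"turn": 0,"hand": 85},
    {"dx": 6,"dy": -276,"dz": -93,"turn": 0,"hand": 85},
    {"dx": 7,"dy": -322,"dz": -108,"turn": 0,"hand": 85},
    {"dx": 8,"dy": -368,"dz": -124,"turn": 0,"hand": 85}
  ]
}}

```text
t: 7.1
position: [691.2, -22.5, 245.8]
tcp_rot: [0.718, 0.684, 0.091, 0.091]
wrist_force: [1.1, -0.1, 1.0]
grip_width: 85.3
```

```bash
python3 -c "
from h import *
s,R=show()
w=C+106*ex+14*ey; w[2]=120;print(R.T@(w-s['position']))
for n in('scene','top'): cv2.imwrite(f'pics/{n}1.png',read_camera(n)[:,:,::-1])"
```

```text
t 7.1 pos [691.214 -22.515 245.841] j [-0.686  0.78   1.259  1.665 -0.959  1.095  0.747] F [ 1.143 -0.06   1.033] w 85.30373361114349
R
 [[ 0.049  0.966  0.255]
 [ 0.999 -0.049 -0.005]
 [ 0.007  0.255 -0.967]]
counter frame 163.3980589429048 13.507559442344474 230.8413556599885 tilt out 0.2574979812816255 tilt y 0.010128395491460383 yaw y -0.05061800409475704
[  0.238 -87.554 107.075]
```

View pics/scene1.png

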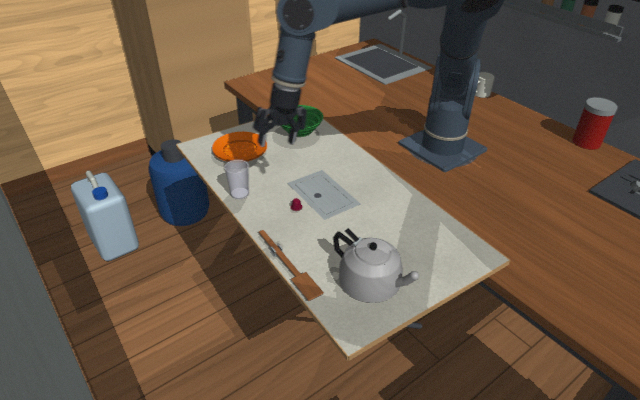

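View pics/top1.png

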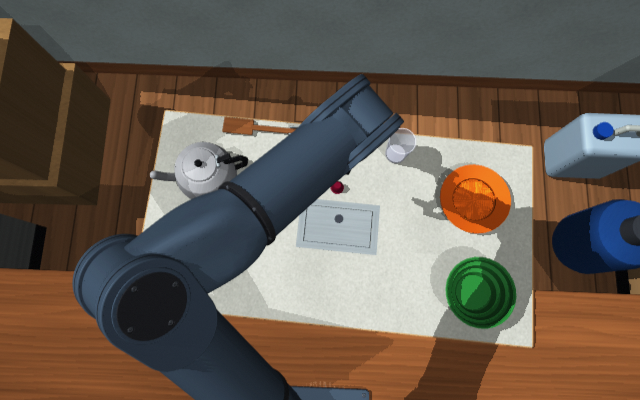

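Request:
{"op": "servo_tool", "data": {
  "commands": [
    {"dx": 0,"dy": -35,"dz": 0,"turn": 0,"hand": 85},
    {"dx": 0,"dy": -65,"dz": 15,"turn": 0,"hand": 85},
    {"dx": 0,"dy": -75,"dz": 45,"turn": 0,"hand": 85},
    {"dx": 0,"dy": -85,"dz": 80,"turn": 0,"hand": 85},
    {"dx": 0,"dy": -88,"dz": 107,"turn": 0,"hand": 85},
    {"dx": 0,"dy": -88,"dz": 107,"turn": 0,"hand": 85},
    {"dx": 0,"dy": -88,"dz": 107,"turn": 0,"hand": 85}
  ]
}}

```text
t: 7.9
position: [629.0, -19.5, 121.0]
tcp_rot: [0.721, 0.681, 0.091, 0.088]
wrist_force: [0.0, -1.1, -0.1]
grip_width: 85.3
```

```bash
python3 -c "
from h import *
s,R=show()
w=C+106*ex+14*ey; w[2]=70;print(R.T@(w-s['position']))
for n in('scene','top'): 
  im=read_camera(n);cv2.imwrite(f'pics/{n}2.png',im[:,:,::-1])
  if n=='scene': cv2.imwrite('pics/s2z.png',cv2.resize(im[80:280,200:420,::-1],None,fx=3,fy=3))"
```

```text
t 7.9 pos [628.963 -19.533 120.968] j [-0.627  0.736  0.97   1.966 -1.07   0.714  0.91 ] F [ 0.015 -1.15  -0.102] w 85.33564989664637
R
 [[ 0.055  0.966  0.252]
 [ 0.998 -0.056 -0.003]
 [ 0.011  0.252 -0.968]]
counter frame 101.07996244220463 12.750807016829798 105.96792238671108 tilt out 0.2544374254925136 tilt y 0.01238016452431988 yaw y -0.05819903569797137
[ 0.657 -8.066 50.577]
```

View pics/s2z.png

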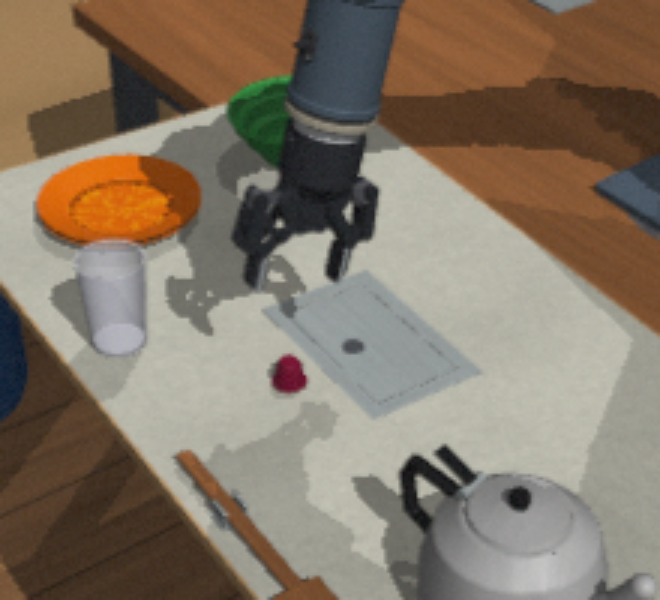

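View pics/top2.png

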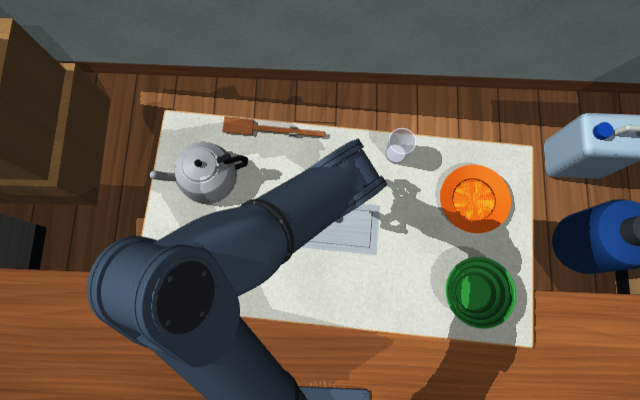

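```bash
python3 -c "
from h import *
s,R=show()
for k in(0,-8,-13):
  for y in(42,49,57,-42,-49,-57): print(k,y,((proj('scene',s['position']+R@[0,y,k])-[200,80])*3).round(0))
"
```

```text
t 8.0 pos [629.46  -19.907 121.763] j [-0.628  0.736  0.972  1.966 -1.07   0.714  0.91 ] F [-0.27  -0.334 -0.483] w 85.03138555659969
R
 [[ 0.055  0.966  0.254]
 [ 0.998 -0.056 -0.004]
 [ 0.01   0.253 -0.967]]
counter frame 101.59857236570653 12.407600107993591 106.76285616221146 tilt out 0.2561394597407628 tilt y 0.01118758526462641 yaw y -0.0579620897954481
0 42 [251. 300.]
0 49 [245. 300.]
0 57 [238. 301.]
0 -42 [323. 290.]
0 -49 [329. 289.]
0 -57 [336. 289.]
-8 42 [253. 292.]
-8 49 [247. 293.]
-8 57 [239. 294.]
-8 -42 [325. 283.]
-8 -49 [331. 282.]
-8 -57 [338. 282.]
-13 42 [254. 288.]
-13 49 [248. 288.]
-13 57 [240. 289.]
-13 -42 [326. 279.]
-13 -49 [332. 278.]
-13 -57 [339. 277.]
```

```bash
python3 -c "
from h import *
s,R=show()
for z in (70,40,20):
  w=C+88.5*ex+14*ey; w[2]=z;print(R.T@(w-s['position']))
"
```

```text
t 8.0 pos [629.46  -19.907 121.763] j [-0.628  0.736  0.972  1.966 -1.07   0.714  0.91 ] F [-0.27  -0.334 -0.483] w 85.03138555659969
R
 [[ 0.055  0.966  0.254]
 [ 0.998 -0.056 -0.004]
 [ 0.01   0.253 -0.967]]
counter frame 101.59857236570653 12.407600107993591 106.76285616221146 tilt out 0.2561394597407628 tilt y 0.01118758526462641 yaw y -0.0579620897954481
[  1.137 -25.783  46.77 ]
[  0.838 -33.384  75.79 ]
[  0.639 -38.451  95.136]
```

Request:
{"op": "servo_tool", "data": {
  "commands": [
    {"dx": 1,"dy": -18,"dz": 15,"turn": 0,"hand": 85.4},
    {"dx": 1,"dy": -26,"dz": 42,"turn": 0,"hand": 85.4},
    {"dx": 1,"dy": -30,"dz": 62,"turn": 0,"hand": 85.4},
    {"dx": 1,"dy": -33,"dz": 76,"turn": 0,"hand": 85.4},
    {"dx": 1,"dy": -33,"dz": 76,"turn": 0,"hand": 85.4},
    {"dx": 1,"dy": -33,"dz": 76,"turn": 0,"hand": 85.4}
  ]
}}

```text
t: 8.6
position: [617.6, -18.3, 40.9]
tcp_rot: [0.721, 0.681, 0.092, 0.09]
wrist_force: [1.0, 0.2, -0.1]
grip_width: 85.2
```

```bash
python3 -c "
from h import *
im=read_camera('scene')
s,R=show()
for z in (20,5,-3):
  w=C+88.5*ex+14*ey; w[2]=z;print(R.T@(w-s['position']))
print(red(im,'scene'))
cv2.imwrite('pics/s3z.png',cv2.resize(im[130:240,240:390,::-1],None,fx=5,fy=5))"
```

```text
t 8.65 pos [617.667 -18.104  41.063] j [-0.392  0.707  0.524  2.053 -1.077  0.365  0.926] F [-0.404  0.317 -0.891] w 85.22091566933501
R
 [[ 0.056  0.965  0.255]
 [ 0.998 -0.057 -0.005]
 [ 0.009  0.255 -0.967]]
counter frame 89.71928274153267 13.5003387754426 26.063366852400932 tilt out 0.2576500510918006 tilt y 0.01044026873990159 yaw y -0.05856217342533911
[ 0.306 -6.546 20.061]
[  0.165 -10.368  34.566]
[  0.09  -12.407  42.301]
[(array([291, 199,  11,  11,  89], dtype=int32), array([296.022, 204.506]))]
```

View pics/s3z.png

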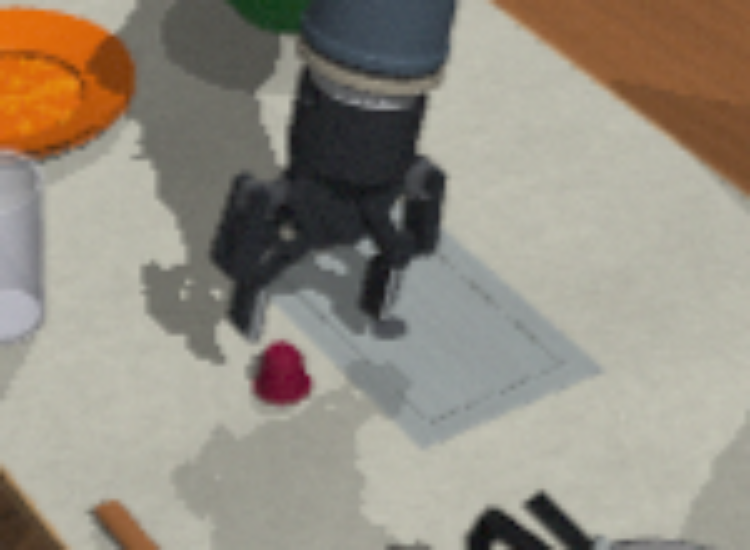

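Request:
{"op": "servo_tool", "data": {
  "commands": [
    {"dx": 0.3,"dy": -4,"dz": 11,"turn": 0,"hand": 85.4},
    {"dx": 0.3,"dy": -7,"dz": 20,"turn": 0,"hand": 85.4},
    {"dx": 0.2,"dy": -9,"dz": 28,"turn": 0,"hand": 85.4},
    {"dx": 0.2,"dy": -10.5,"dz": 34.5,"turn": 0,"hand": 85.4},
    {"dx": 0.2,"dy": -10.5,"dz": 34.5,"turn": 0,"hand": 85.4},
    {"dx": 0.2,"dy": -10.5,"dz": 34.5,"turn": 0,"hand": 85.4}
  ]
}}

```text
t: 9.25
position: [616.8, -17.8, 5.8]
tcp_rot: [0.721, 0.681, 0.092, 0.091]
wrist_force: [0.2, -0.3, 0.3]
grip_width: 85.3
```

```bash
python3 -c "
from h import *
im=read_camera('scene')
s,R=show()
for z in (5,-3):
  w=C+88.5*ex+14*ey; w[2]=z;print(R.T@(w-s['position']))
print(red(im,'scene'))
for y in(42,-50): print('tip',y,s['position']+R@[0,y,-13], (s['position']+R@[0,y,-13]-C)@ex)
cv2.imwrite('pics/s4z.png',cv2.resize(im[130:240,240:390,::-1],None,fx=5,fy=5))"
```

```text
t 9.3 pos [616.802 -17.691   5.795] j [-0.268  0.728  0.323  2.07  -1.078  0.221  0.934] F [ 0.013 -0.226  1.119] w 85.414137267788
R
 [[ 0.056  0.965  0.256]
 [ 0.998 -0.056 -0.006]
 [ 0.009  0.256 -0.967]]
counter frame 88.83041450896225 13.860664155026559 -9.205352302959149 tilt out 0.258611240763222 tilt y 0.00993571420304596 yaw y -0.05834774341354758
[ 0.134 -0.522  0.685]
[ 0.063 -2.568  8.419]
[(array([292, 199,  10,  11,  73], dtype=int32), array([296.699, 204.753]))]
tip 42 [654.01  -19.984  29.103] 126.10908929647576
tip -50 [565.221 -14.797   5.574] 37.16892540282429
```

View pics/s4z.png

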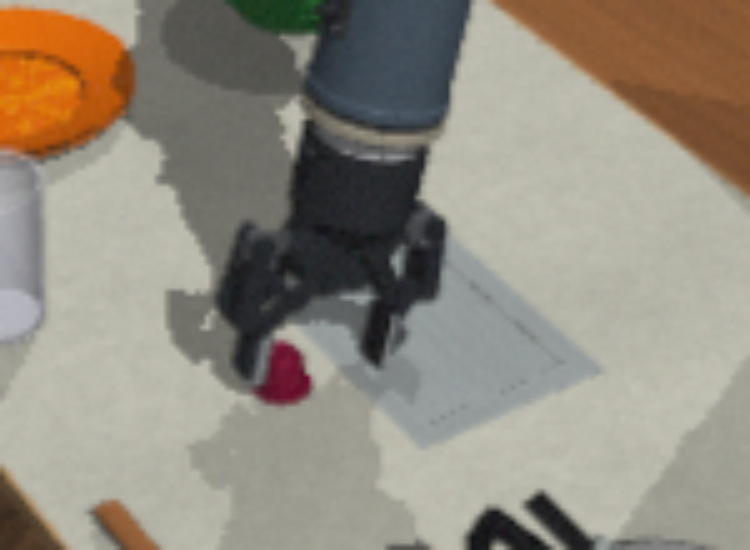

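Request:
{"op": "servo_tool", "data": {
  "commands": [
    {"dx": 0,"dy": -1,"dz": 4,"turn": 0,"hand": 85.4},
    {"dx": 0,"dy": -2,"dz": 7,"turn": 0,"hand": 85.4},
    {"dx": 0,"dy": -3,"dz": 10,"turn": 0,"hand": 85.4},
    {"dx": 0,"dy": -3,"dz": 10,"turn": 0,"hand": 85.4},
    {"dx": 0,"dy": -3,"dz": 10,"turn": 0,"hand": 85.4}
  ]
}}

```text
t: 9.8
position: [616.4, -17.6, -4.7]
tcp_rot: [0.721, 0.681, 0.092, 0.09]
wrist_force: [1.1, -0.2, 0.9]
grip_width: 85.7
```

```bash
cat >> h.py <<'E'
def look(k):
    im=read_camera('scene');s,R=show()
    print(red(im,'scene'))
    for y in(42,-50): p=s['position']+R@[0,y,-13];print('tip',y,(p-C)@ex,p[2]-15)
    cv2.imwrite(f'pics/s{k}z.png',cv2.resize(im[130:240,240:390,::-1],None,fx=5,fy=5))
E
python3 -c "
from h import *
look(5)"
```

```text
t 9.85 pos [616.435 -17.563  -4.676] j [-0.232  0.738  0.266  2.074 -1.079  0.18   0.938] F [0.415 0.68  0.932] w 85.59185796571133
R
 [[ 0.056  0.965  0.256]
 [ 0.998 -0.057 -0.006]
 [ 0.009  0.256 -0.967]]
counter frame 88.45690691898285 13.966554414970078 -19.675851665356628 tilt out 0.25847277818412523 tilt y 0.010155422019361137 yaw y -0.058510737694555025
[(array([294, 199,   8,  11,  65], dtype=int32), array([297.108, 204.692]))]
tip 42 125.73883827044395 3.627647727278898
tip -50 36.79536765478371 -19.88918643724575
```

View pics/s5z.png

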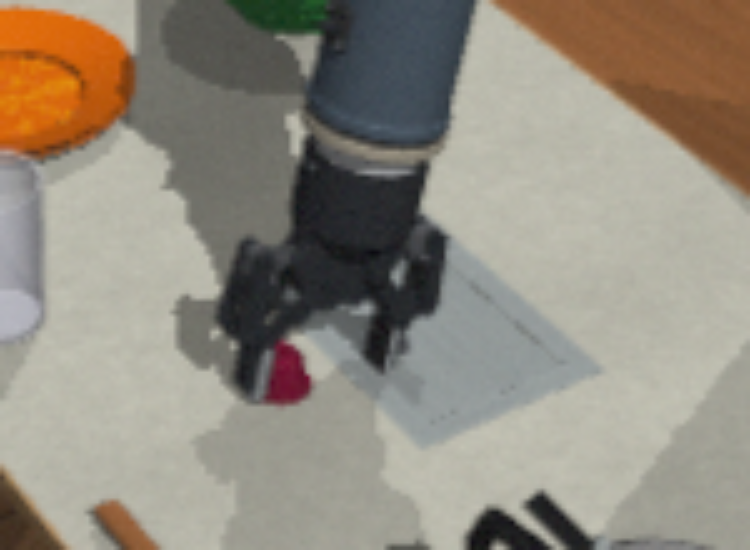

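Request:
{"op": "servo_tool", "data": {
  "commands": [
    {"dx": 0,"dy": -4,"dz": -0.7,"turn": 0,"hand": 85.4},
    {"dx": 0,"dy": -7,"dz": -1.5,"turn": 0,"hand": 85.4},
    {"dx": 0,"dy": -10,"dz": -2.3,"turn": 0,"hand": 85.4},
    {"dx": 0,"dy": -13,"dz": -3.1,"turn": 0,"hand": 85.4},
    {"dx": 0,"dy": -16,"dz": -3.8,"turn": 0,"hand": 85.4},
    {"dx": 0,"dy": -16,"dz": -3.8,"turn": 0,"hand": 85.4}
  ]
}}

```text
t: 10.45
position: [602.4, -16.7, -1.6]
tcp_rot: [0.721, 0.681, 0.089, 0.088]
wrist_force: [0.4, 0.4, 0.2]
grip_width: 85.2
```

```bash
python3 -c "
from h import *
look(6)"
```

```text
t 10.5 pos [602.484 -16.64   -1.693] j [-0.233  0.723  0.261  2.101 -1.086  0.172  0.946] F [ 0.008 -0.62   1.933] w 85.6982261062435
R
 [[ 0.056  0.967  0.248]
 [ 0.998 -0.057 -0.005]
 [ 0.009  0.248 -0.969]]
counter frame 74.47592552341582 14.050911704643639 -16.692889530628925 tilt out 0.2505522155858533 tilt y 0.010016590079719676 yaw y -0.0583979549922894
[(array([296, 198,   9,  11,  62], dtype=int32), array([300.419, 203.774]))]
tip 42 111.94124227587675 6.3146380223803895
tip -50 22.814333038986817 -16.497062093934645
```

View pics/s6z.png

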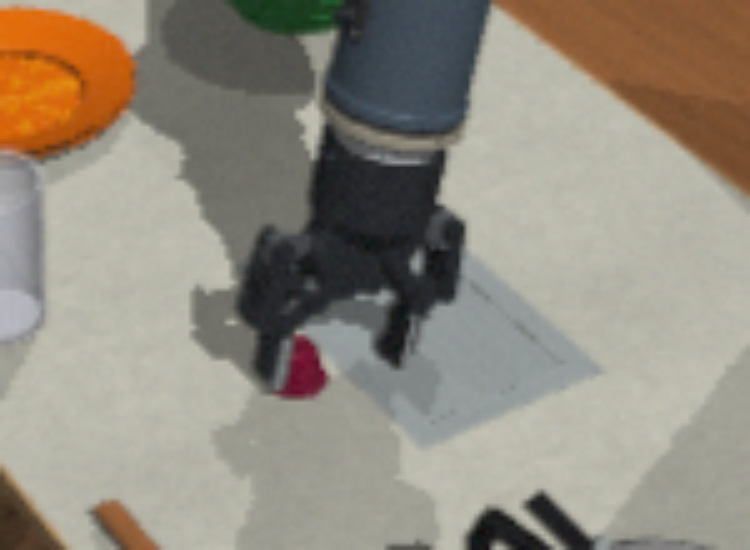

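Request:
{"op": "servo_tool", "data": {
  "commands": [
    {"dx": 0,"dy": -3,"dz": 1,"turn": 0,"hand": 85.4},
    {"dx": 0,"dy": -6,"dz": 1,"turn": 0,"hand": 85.4},
    {"dx": 0,"dy": -9,"dz": 1,"turn": 0,"hand": 85.4},
    {"dx": 0,"dy": -12,"dz": 1,"turn": 0,"hand": 85.4},
    {"dx": 0,"dy": -15,"dz": 1,"turn": 0,"hand": 85.4},
    {"dx": 0,"dy": -16,"dz": 1,"turn": 0,"hand": 85.4}
  ]
}}

```text
t: 11.1
position: [591.1, -15.9, -1.6]
tcp_rot: [0.722, 0.682, 0.085, 0.084]
wrist_force: [1.9, 0.0, 0.8]
grip_width: 85.3
```

```bash
python3 -c "
from h import *
look(7)"
```

```text
t 11.15 pos [591.047 -15.881  -1.539] j [-0.236  0.716  0.262  2.12  -1.086  0.172  0.947] F [0.664 0.131 1.72 ] w 85.54182242543958
R
 [[ 0.056  0.97   0.237]
 [ 0.998 -0.057 -0.005]
 [ 0.009  0.237 -0.972]]
counter frame 63.01338434297936 14.123304177552049 -16.538551959148748 tilt out 0.23909644646919093 tilt y 0.009572338645484964 yaw y -0.05832243394145251
[(array([300, 196,   8,  12,  59], dtype=int32), array([303.525, 202.288]))]
tip 42 100.73978807781702 6.038332473502432
tip -50 11.357420371894449 -15.750881826011701
```

View pics/s7z.png

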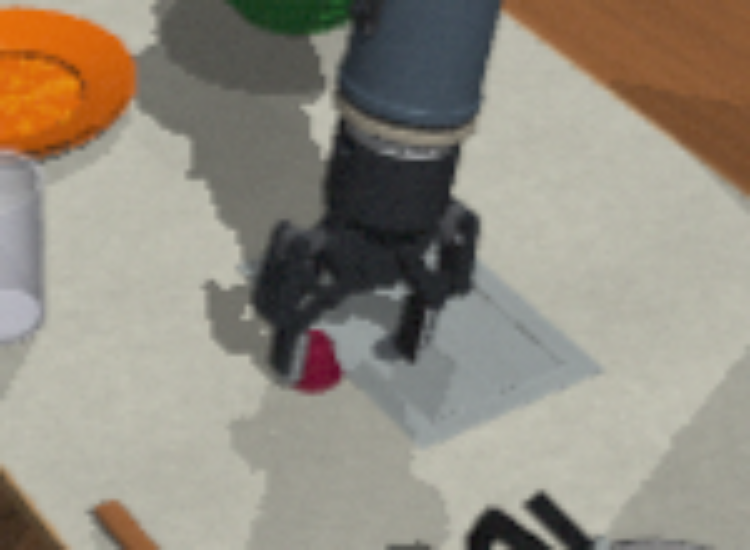

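Request:
{"op": "servo_tool", "data": {
  "commands": [
    {"dx": 0,"dy": -3,"dz": 2,"turn": 0,"hand": 85.4},
    {"dx": 0,"dy": -6,"dz": 3,"turn": 0,"hand": 85.4},
    {"dx": 0,"dy": -9,"dz": 3,"turn": 0,"hand": 85.4},
    {"dx": 0,"dy": -12,"dz": 3,"turn": 0,"hand": 85.4},
    {"dx": 0,"dy": -15,"dz": 3,"turn": 0,"hand": 85.4},
    {"dx": 0,"dy": -17,"dz": 3,"turn": 0,"hand": 85.4}
  ]
}}

```text
t: 11.75
position: [579.7, -15.0, -2.6]
tcp_rot: [0.722, 0.682, 0.08, 0.079]
wrist_force: [1.5, -1.1, 0.4]
grip_width: 85.2
```

```bash
python3 -c "
from h import *
look(8)"
```

```text
t 11.8 pos [579.617 -14.986  -2.585] j [-0.239  0.712  0.261  2.138 -1.086  0.172  0.947] F [0.869 0.524 1.084] w 85.3449465414327
R
 [[ 0.056  0.973  0.224]
 [ 0.998 -0.057 -0.004]
 [ 0.008  0.224 -0.975]]
counter frame 51.55024551285373 14.331282579618083 -17.584962086155308 tilt out 0.22604815006318807 tilt y 0.009192621707982776 yaw y -0.058211360950966434
[(array([304, 195,   7,  12,  57], dtype=int32), array([306.702, 201.193]))]
tip 42 89.56799798549027 4.497805545505702
tip -50 -0.09103826391348616 -16.12333654190123
```

View pics/s8z.png

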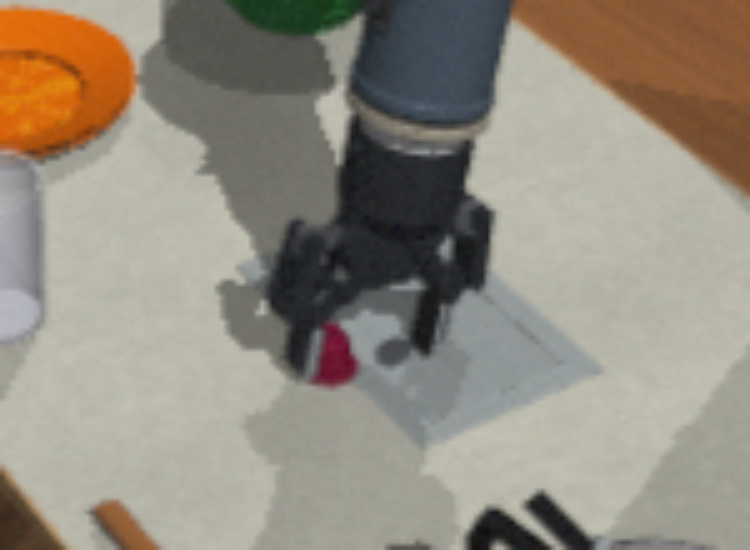

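Request:
{"op": "servo_tool", "data": {
  "commands": [
    {"dx": 0,"dy": -3,"dz": 2,"turn": 0,"hand": 85.4},
    {"dx": 0,"dy": -6,"dz": 3,"turn": 0,"hand": 85.4},
    {"dx": 0,"dy": -9,"dz": 4,"turn": 0,"hand": 85.4},
    {"dx": 0,"dy": -12,"dz": 4,"turn": 0,"hand": 85.4},
    {"dx": 0,"dy": -14,"dz": 4,"turn": 0,"hand": 85.4},
    {"dx": 0,"dy": -14,"dz": 4,"turn": 0,"hand": 85.4}
  ]
}}

```text
t: 12.4
position: [570.7, -14.3, -4.4]
tcp_rot: [0.723, 0.683, 0.076, 0.075]
wrist_force: [1.8, 0.0, 1.5]
grip_width: 85.3
```

```bash
python3 -c "
from h import *
look(9)"
```

```text
t 12.45 pos [570.698 -14.319  -4.456] j [-0.24   0.71   0.261  2.15  -1.086  0.172  0.947] F [1.202 0.708 2.326] w 85.4242932008953
R
 [[ 0.056  0.975  0.213]
 [ 0.998 -0.057 -0.004]
 [ 0.008  0.213 -0.977]]
counter frame 42.60709521220581 14.461417735334313 -19.456051195470597 tilt out 0.21444780889347925 tilt y 0.00877291331892159 yaw y -0.058077949821626174
[(array([306, 194,   8,  12,  59], dtype=int32), array([309.288, 199.898]))]
tip 42 80.8784279115811 2.1842822912748794
tip -50 -9.013751318014798 -17.395458802327727
```

View pics/s9z.png

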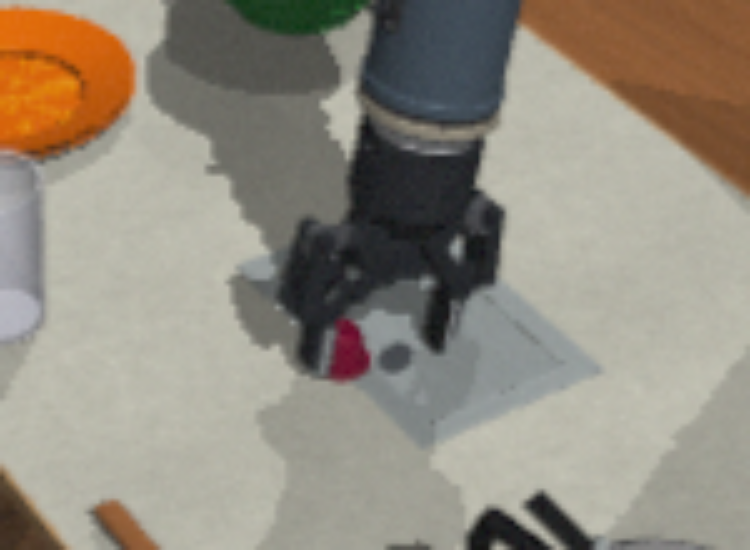

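Request:
{"op": "servo_tool", "data": {
  "commands": [
    {"dx": 0,"dy": -3,"dz": 1,"turn": 0,"hand": 85.4},
    {"dx": 0,"dy": -6,"dz": 1,"turn": 0,"hand": 85.4},
    {"dx": 0,"dy": -9,"dz": 1,"turn": 0,"hand": 85.4},
    {"dx": 0,"dy": -12,"dz": 2,"turn": 0,"hand": 85.4},
    {"dx": 0,"dy": -14,"dz": 2,"turn": 0,"hand": 85.4},
    {"dx": 0,"dy": -14,"dz": 2,"turn": 0,"hand": 85.4}
  ]
}}

```text
t: 13.05
position: [561.2, -13.6, -4.5]
tcp_rot: [0.723, 0.683, 0.073, 0.072]
wrist_force: [2.6, -0.4, 4.5]
grip_width: 85.6
```

```bash
python3 -c "
from h import *
look(10)"
```

```text
t 13.1 pos [561.211 -13.67   -4.557] j [-0.243  0.706  0.261  2.165 -1.086  0.172  0.947] F [3.024 0.055 3.352] w 85.07857864219866
R
 [[ 0.056  0.978  0.203]
 [ 0.998 -0.057 -0.004]
 [ 0.008  0.203 -0.979]]
counter frame 33.09911028382403 14.540489364898384 -19.556970982215006 tilt out 0.2044900449860724 tilt y 0.008381268195259358 yaw y -0.05806675534060106
[(array([309, 193,   7,  11,  56], dtype=int32), array([311.804, 198.875]))]
tip 42 71.58402689020387 1.7012146175015914
tip -50 -18.498670861629254 -16.982394155805906
```

View pics/s10z.png

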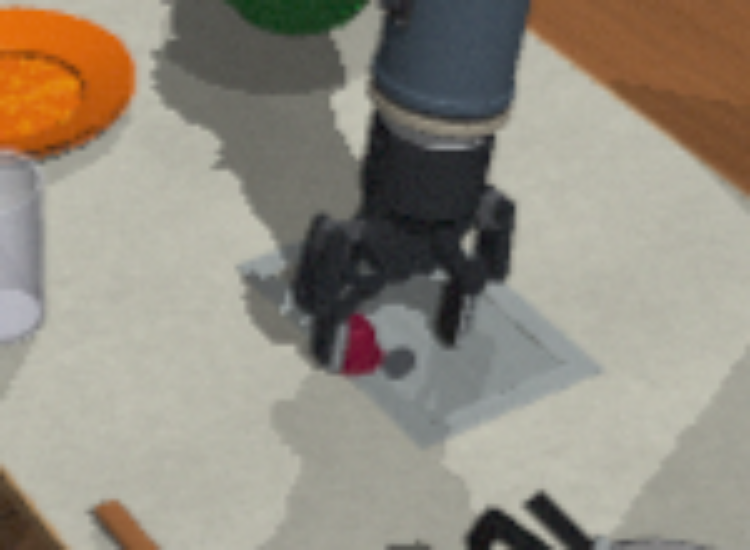

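Request:
{"op": "servo_tool", "data": {
  "commands": [
    {"dx": 0,"dy": -3,"dz": 0,"turn": 0,"hand": 85.4},
    {"dx": 0,"dy": -6,"dz": 0.5,"turn": 0,"hand": 85.4},
    {"dx": 0,"dy": -9,"dz": 1,"turn": 0,"hand": 85.4},
    {"dx": 0,"dy": -12,"dz": 1,"turn": 0,"hand": 85.4},
    {"dx": 0,"dy": -15,"dz": 1,"turn": 0,"hand": 85.4},
    {"dx": 0,"dy": -18,"dz": 1,"turn": 0,"hand": 85.4},
    {"dx": 0,"dy": -18,"dz": 1,"turn": 0,"hand": 85.4}
  ]
}}

```text
t: 13.8
position: [548.3, -12.8, -3.2]
tcp_rot: [0.724, 0.683, 0.069, 0.068]
wrist_force: [4.6, 0.3, 3.2]
grip_width: 85.4
```

```bash
python3 -c "
from h import *
look(11)"
```

```text
t 13.85 pos [548.356 -12.773  -3.258] j [-0.248  0.696  0.263  2.187 -1.086  0.172  0.947] F [ 5.153 -1.218  3.133] w 84.75570565105014
R
 [[ 0.057  0.98   0.192]
 [ 0.998 -0.057 -0.004]
 [ 0.007  0.192 -0.981]]
counter frame 20.213092404287533 14.665682219126564 -18.25755191006754 tilt out 0.19274798897962686 tilt y 0.00786274510742312 yaw y -0.05794044956791783
[(array([312, 192,   7,  11,  55], dtype=int32), array([315.036, 197.709]))]
tip 42 58.94494445239354 2.5473369157882964
tip -50 -31.350898356587813 -15.077253488182112
```

View pics/s11z.png

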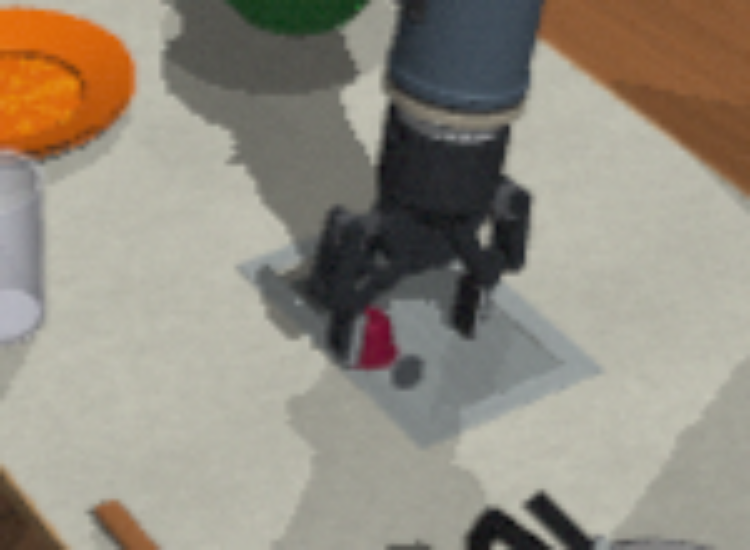

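Request:
{"op": "servo_tool", "data": {
  "commands": [
    {"dx": 0,"dy": -2,"dz": 0,"turn": 0,"hand": 85.4},
    {"dx": 0,"dy": -4,"dz": 0,"turn": 0,"hand": 85.4},
    {"dx": 0,"dy": -6,"dz": 0,"turn": 0,"hand": 85.4},
    {"dx": 0,"dy": -8,"dz": 0.5,"turn": 0,"hand": 85.4},
    {"dx": 0,"dy": -8,"dz": 0.5,"turn": 0,"hand": 85.4}
  ]
}}

```text
t: 14.35
position: [544.3, -12.7, -2.1]
tcp_rot: [0.724, 0.683, 0.068, 0.067]
wrist_force: [8.1, -0.6, 3.8]
grip_width: 85.1
```

```bash
python3 -c "
from h import *
look(12)"
```

```text
t 14.4 pos [544.293 -12.61   -2.049] j [-0.25   0.692  0.264  2.194 -1.086  0.171  0.947] F [8.511 0.552 3.747] w 85.68382770846841
R
 [[ 0.057  0.98   0.189]
 [ 0.998 -0.057 -0.004]
 [ 0.007  0.189 -0.982]]
counter frame 16.147780872752147 14.5842243649474 -17.049448860416064 tilt out 0.19034733321022954 tilt y 0.007173967589623929 yaw y -0.05804489209441024
[(array([313, 192,   7,  11,  57], dtype=int32), array([316.175, 197.474]))]
tip 42 54.92947918229928 3.6623776266019235
tip -50 -35.40846819057593 -13.745208926336925
```

View pics/s12z.png

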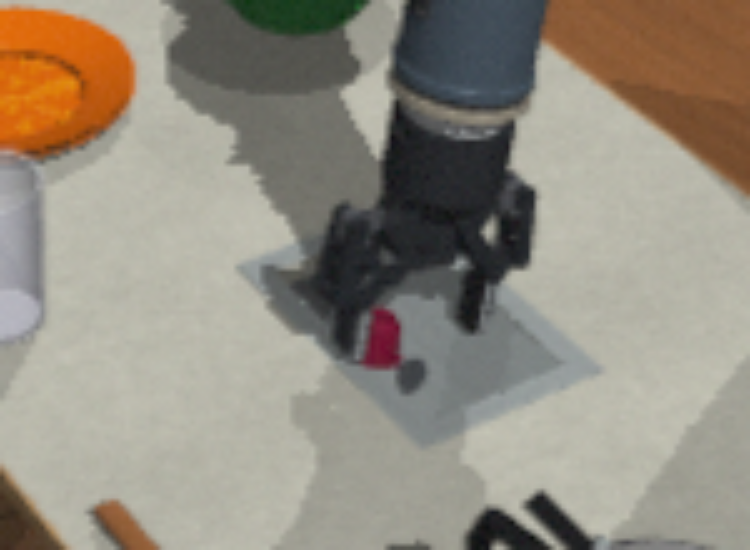

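```bash
python3 -c "
from h import *
im=read_camera('scene')
h=cv2.cvtColor(im,cv2.COLOR_RGB2HSV)
for (u,v,z) in [(318.5,203.6,15),(316.5,203.8,15),(320,202,17),(317,192,41),(322,205,15)]:
  w=ray('scene',u,v,z);print(u,v,(w-C)@ex,(w-C)@ey)
for x in (35,40,45,50,55):
  w=C+x*ex+14*ey;print(x,proj('scene',w),proj('scene',w+[0,0,28]))
print(proj('scene',C+50*ex+90*ey),proj('scene',C+50*ex-90*ey))
cv2.imwrite('pics/s13z.png',cv2.resize(im[180:215,290:340,::-1],None,fx=14,fy=14,interpolation=cv2.INTER_NEAREST))"
```

```text
318.5 203.6 38.36917247159007 36.27036695594706
316.5 203.8 44.03887198913267 33.73095761522864
320 202 31.575581157232627 34.33620037261228
317 192 28.817939788627626 13.228487164946728
322 205 33.150144685569536 47.76979405436045
35 [315.44043065 199.4250469 ] [315.45491686 192.2884676 ]
40 [314.08817396 199.97634001] [314.08706936 192.83558158]
45 [312.7319613 200.5292459] [312.71517401 193.38431463]
50 [311.37177529 201.08377167] [311.33921282 193.93467394]
55 [310.00759843 201.63992443] [309.9591677  194.48666676]
[325.17857837 214.45194604] [293.83618333 184.10526842]
```

View pics/s13z.png

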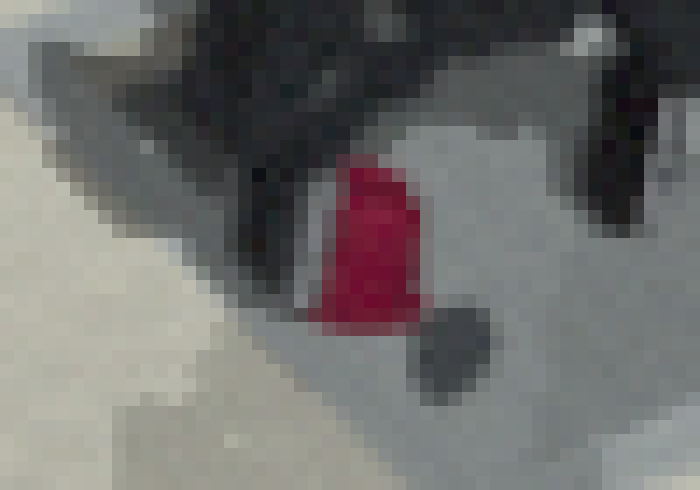

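Request:
{"op": "servo_tool", "data": {
  "commands": [
    {"dx": 0,"dy": -1,"dz": -2,"turn": 0,"hand": 85.4},
    {"dx": 0,"dy": -3,"dz": -4,"turn": 0,"hand": 85.4},
    {"dx": 0,"dy": -5,"dz": -5,"turn": 0,"hand": 85.4},
    {"dx": 0,"dy": -6,"dz": -5,"turn": 0,"hand": 85.4}
  ]
}}

```text
t: 14.85
position: [539.6, -12.6, 3.1]
tcp_rot: [0.724, 0.683, 0.068, 0.068]
wrist_force: [11.2, -0.1, 2.8]
grip_width: 85.5
```

```bash
python3 -c "
from h import *
look(14)"
```

```text
t 14.9 pos [539.779 -12.54    3.121] j [-0.255  0.679  0.269  2.206 -1.086  0.171  0.947] F [ 8.74  -0.594  4.478] w 85.35923221115378
R
 [[ 0.057  0.98   0.191]
 [ 0.998 -0.057 -0.005]
 [ 0.006  0.191 -0.981]]
counter frame 11.637573437054199 14.384180312797582 -11.879170679760367 tilt out 0.19258504750850147 tilt y 0.006581359137197597 yaw y -0.058156358615113375
[]
tip 42 50.37284093794693 8.919362635029977
tip -50 -39.925977954268454 -8.69016863274299
```

View pics/s14z.png

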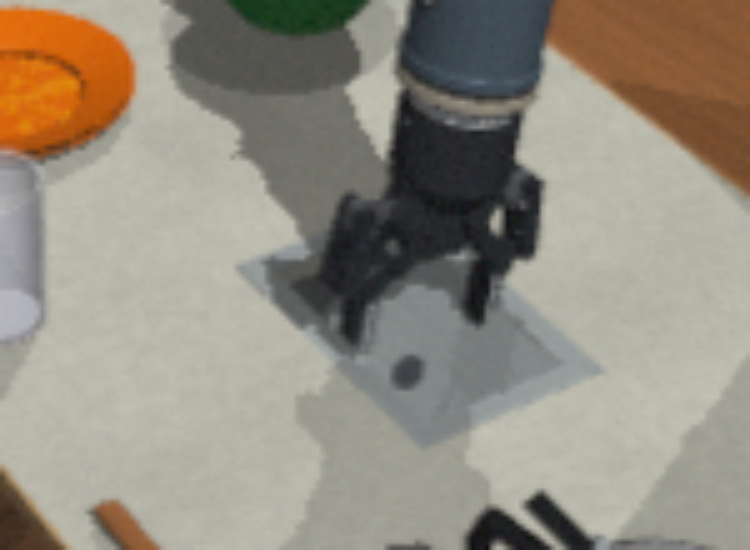

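Request:
{"op": "servo_tool", "data": {
  "commands": [
    {"dx": 0,"dy": 0,"dz": 0,"turn": 0,"hand": 85.4},
    {"dx": 0,"dy": 0,"dz": 0,"turn": 0,"hand": 85.4},
    {"dx": 0,"dy": 0,"dz": 0,"turn": 0,"hand": 85.4},
    {"dx": 0,"dy": 0,"dz": 0,"turn": 0,"hand": 85.4},
    {"dx": 0,"dy": 0,"dz": 0,"turn": 0,"hand": 85.4},
    {"dx": 0,"dy": 0,"dz": 0,"turn": 0,"hand": 85.4},
    {"dx": 0,"dy": 0,"dz": 0,"turn": 0,"hand": 85.4},
    {"dx": 0,"dy": 0,"dz": 0,"turn": 0,"hand": 85.4}
  ]
}}

```text
t: 15.7
position: [540.3, -12.6, 3.5]
tcp_rot: [0.724, 0.683, 0.069, 0.068]
wrist_force: [5.4, -0.5, 6.7]
grip_width: 85.2
```

Request:
{"op": "servo_tool", "data": {
  "commands": [
    {"dx": 0,"dy": 1,"dz": -4,"turn": 0,"hand": 85.4},
    {"dx": 0,"dy": 2,"dz": -9,"turn": 0,"hand": 85.4},
    {"dx": 0,"dy": 4,"dz": -16,"turn": 0,"hand": 85.4},
    {"dx": 0,"dy": 6,"dz": -25,"turn": 0,"hand": 85.4},
    {"dx": 0,"dy": 10,"dz": -45,"turn": 0,"hand": 85.4},
    {"dx": 0,"dy": 14,"dz": -70,"turn": 0,"hand": 85.4},
    {"dx": 0,"dy": 18,"dz": -90,"turn": 0,"hand": 85.4},
    {"dx": 0,"dy": 18,"dz": -90,"turn": 0,"hand": 85.4}
  ]
}}

```text
t: 16.5
position: [540.0, -12.9, 96.9]
tcp_rot: [0.724, 0.683, 0.069, 0.068]
wrist_force: [-0.5, 0.1, -0.6]
grip_width: 85.7
```

```bash
python3 -c "
from h import *
look(15)
cv2.imwrite('pics/top15.png',read_camera('top')[:,:,::-1])"
```

```text
t 16.55 pos [539.717 -12.599  95.701] j [-0.512  0.573  0.655  2.148 -0.846  0.458  0.729] F [-0.053  0.373  0.154] w 85.34242112620116
R
 [[ 0.056  0.98   0.192]
 [ 0.998 -0.057 -0.004]
 [ 0.006  0.192 -0.981]]
counter frame 11.57889591794808 14.321412320878272 80.70053659861094 tilt out 0.19310056683742127 tilt y 0.007173527835060083 yaw y -0.05762104658797388
[]
tip 42 50.30336287435695 101.51917287031732
tip -50 -39.98618387731433 83.8626836815618
```

View pics/s15z.png

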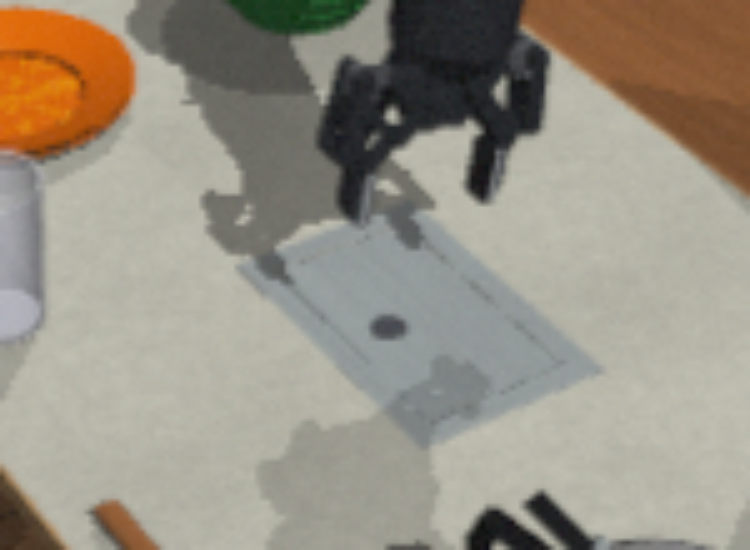

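View pics/top15.png

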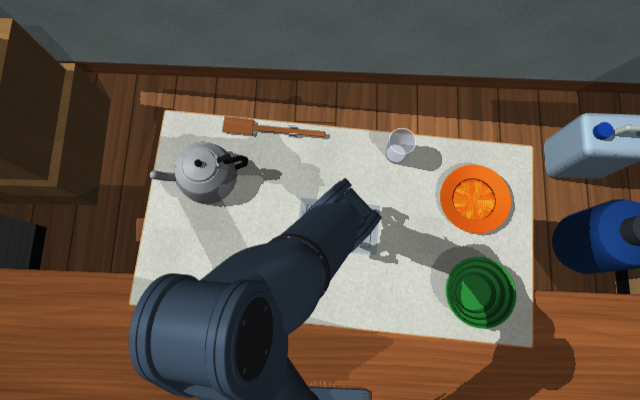

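The lid is shut: its hole is back at (317.6,195.2), as at the start. There is no red left in view, and the kettle, bowl, plates and tumbler look unmoved. I'll rise a bit more, let things settle and check once more.

Request:
{"op": "servo_tool", "data": {
  "commands": [
    {"dx": 0,"dy": 5,"dz": -30,"turn": 0,"hand": 85},
    {"dx": 0,"dy": 10,"dz": -60,"turn": 0,"hand": 85},
    {"dx": 0,"dy": 10,"dz": -60,"turn": 0,"hand": 85},
    {"dx": 0,"dy": 10,"dz": -60,"turn": 0,"hand": 85},
    {"dx": 0,"dy": 10,"dz": -60,"turn": 0,"hand": 85},
    {"dx": 0,"dy": 10,"dz": -60,"turn": 0,"hand": 85},
    {"dx": 0,"dy": 10,"dz": -60,"turn": 0,"hand": 85},
    {"dx": 0,"dy": 10,"dz": -60,"turn": 0,"hand": 85}
  ]
}}

```text
t: 17.4
position: [537.6, -13.0, 155.3]
tcp_rot: [0.724, 0.683, 0.068, 0.067]
wrist_force: [1.2, 0.5, -0.7]
grip_width: 85.0
```

```bash
python3 -c "
from h import *
show()
im=read_camera('top');a=cv2.imread('pics/top0.png')[:,:,::-1]
def cen(i,lo,hi):
  h=cv2.cvtColor(np.ascontiguousarray(i),cv2.COLOR_RGB2HSV);m=cv2.inRange(h,lo,hi);m[:,:420]=0;m[:,530:]=0;M=cv2.moments(m,True);return M['m10']/M['m00'],M['m01']/M['m00']
for lo,hi in(((5,180,80),(20,255,255)),((45,100,30),(80,255,255))): print(cen(a,lo,hi),cen(im,lo,hi))
def shift(x0,x1,y0,y1):
  t=np.ascontiguousarray(a[y0:y1,x0:x1]);r=cv2.matchTemplate(np.ascontiguousarray(im[y0-8:y1+8,x0-8:x1+8]),t,cv2.TM_CCOEFF_NORMED);_,v,_,l=cv2.minMaxLoc(r);return l[0]-8,l[1]-8,v
print('kettle',shift(150,245,145,200),'tumbler',shift(385,418,126,165))
print(red(im,'top'),red(read_camera('scene'),'scene'))
close_job()"
```

```text
t 17.4 pos [537.582 -12.951 155.275] j [-0.631  0.506  0.823  2.09  -0.7    0.605  0.6  ] F [ 1.193  0.549 -0.678] w 85.04091018501832
R
 [[ 0.057  0.98   0.19 ]
 [ 0.998 -0.057 -0.005]
 [ 0.006  0.19  -0.982]]
counter frame 9.469453569628723 13.841995832543452 140.27484442134462 tilt out 0.19136671201441338 tilt y 0.006913762334214309 yaw y -0.05780700533778058
(475.15664556962025, 199.61128691983123) (475.11046202867766, 198.7052575677111)
(480.55293221629853, 292.3239400863163) (480.4685830577461, 292.2673619944035)
kettle (0, 0, 0.9735558032989502) tumbler (0, 0, 0.9994171261787415)
[] []
the job is handed in; nothing more can be done
```

The capsule went over the edge into the waste opening, the lid closed by itself, and I handed the job in at about 17.5 s of the 51 s. I could not see into the tub, so that the capsule lies at rest there is inferred: it vanished from view at the edge and the lid shut freely.

- **Tilting the hand:** the moves have no tilt axis. I got about 0.26 rad of tilt by asking for poses beyond the arm's reach before coming down, so the inner finger sat lower than the outer one. The tilt fell to about 0.19 rad during the push because two joints came to their limits.
- **Opening and pushing:** the inner finger pressed the lid to an estimated 0.2 to 0.3 rad at first and about 0.7 rad near the end. Meanwhile the outer finger pushed the capsule across the counter to the edge. These lid angles come from finger depth and distance from the hinge, not from a direct reading.
- **Near the end:** the capsule hung at the edge, probably with its flange under the fingertip. Raising the hand about 5 mm while moving inwards let it drop. Wrist force rose to about 11 N there.

**Last checks:**
- The lid's hole is back at its starting pixel.
- No red shows in either camera.
- The kettle and tumbler have shifted 0 px and the bowl about 0.1 px. The plates' colour centre moved about 0.9 px (roughly 2 mm), probably from a change in shadow, since nothing came near them.
- The hand is clear of everything, with wrist force at noise level.

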